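Seat the filter drawer and hold the bypass shutter at its mark

ROBOT

A 6-joint arm with a two-finger parallel gripper is mounted at the origin on the work surface. World frame = base frame: x ahead of the robot, y to its left, z up, the work surface at z = 0. Lengths are in m, angles in rad, forces in N, time in s.
With the tool pointing down it reaches from about 0.3 to 1 m from the base axis. Payload 5.1 kg.
Tool frame: the origin (TCP) lies at the very end of the fingers, on their centre line; the grasp point (between the pads) lies r.grasp_offset behind it (r.grasp_offset is the distance from the TCP to the grasp point, in m); z points along the fingers, y is the line along which they close (so a half turn about z gives the same grasp; the last joint's range is limited). The gripper opens to 95 mm and grips with 3 to 60 N. Pads are 20 mm wide; open, the fingers measure 119 mm over their backs; the gripper's body (75 mm by 180 mm) begins 59 mm behind the grasp point.
Start: joints at [1.156, 0.124, 1.65, -0, 1.367, -0.083], TCP at [0.212, 0.615, 0.215] pointing down, gripper open.
Joint ranges: [-2.61, 2.61], [-1.02, 2.33], [0.03, 2.71], [-1.35, 4.49], [0.32, 2.68], [-2.91, 2.91]. Speed limits (rad/s): [2.57, 2.57, 3.14, 3.14, 3.14, 3.14].

INTERFACE

Orientations are given as a unit quaternion [w, x, y, z].
In Python, from rig import telemetry, cams, job, r gives the robot as it stands.
- The arm moves only by the tool carry_out, never from a script. Its argument "plan" is one flat list of numbers, 5 for each row, row after row: the opening, from -1 (shut) to 1 (fully open), then the shift along the tool's x, y, z each as a share of 20 cm, from -1 to 1, then the turn about the tool's z as a share of 90 degrees, from -1 to 1. A call has 1 to 12 rows; each row is the pose to reach, as a shift and turn from the pose commanded when the call began, along the tool's axes at that moment; what a row does not reach only later rows make up. A row lasts 1/8 s, in which the tool goes at most 62.5 mm and 10.7 degrees, less where a joint would pass 70% of its speed; a pose out of reach is approached as far as the arm can. A call with a number of a shift or a turn outside -1 to 1 is refused whole. A call with a gripper value outside its range is refused whole. The fingers move at their own pace and stop on an object; the grip force is fixed at half the most. Time passes only in rows, so rows that repeat a pose let the fingers close. It gives the time, the measured TCP pose, the force, the opening and the grip force at its end, in the units of the state.
- telemetry.get_state(): the state, without advancing time (a new reading comes with each control period).
- cams.read_camera(name): name is "side" or "top"; returns a dict with "frame" (400x640x3 uint8, red, green, blue), "range_z" (400x640 float32, m along the optical axis (not along the pixel's ray), 0 where there is no reading), "fx", "fy", "cx", "cy" (pixels), "distortion" ([k1, k2, p1, p2, k3] as OpenCV has them; the pictures are not rectified), "origin" and "orientation" of the camera in the world. Camera axes: x right, y up, looking along -z (the intrinsics and any distortion apply to the point x, -y, -z); pixel columns grow to the right and rows downward; lengths in m; the calibration is good to about 2 mm. A picture is of the moment at which its call begins.
- job.sign_off(): hands the job in; it is judged then, once.
The state is a dict: "time_s": time; "qpos": joint angles; "joint_velocities": joint speeds; "tau": joint torques, N m; "position": TCP position; "tool_rot": TCP orientation; "contact_force": force on the tool from outside, world axes, zero at the start; "moment": the same for the moment, N m; "width": finger opening in m; "grip_force": force on a finger pad.
Only numpy, scipy, OpenCV 4.12 (cv2) and the standard library are available. Lean on these libraries where they do the work, as an engineer would, in place of code of your own. Each camera call takes 0.05 s, during which the arm holds its last target. There are 200 camera calls.

TASK

The bench fume extractor has a new filter: push its filter drawer fully home until it seats past its detent. Then pull the spring-return bypass shutter on top of the unit out towards the front, the side the drawer is on, until its pointer is level with the dark steel marker on the rail, and finish while still holding it there with the gripper, since it springs back when let go. Do not shift the marker, and leave the can, cup and spool beside the unit where they are.

Things in the scene. Friction and masses are not known exactly. Their poses are not given: they have to be found in the camera images.
- extractor: Fixed off-white bench fume extractor, a box 240 mm deep (its x), 300 mm wide (its y), flat top deck 110 mm high. Origin on the table under its centre; its front with the drawer faces its own -x (roughly towards the robot), its yaw varies. An inlet stub 60 mm across, 30 mm high, stands on the deck at x +60, y -65 mm.
- filter_drawer (a joint): Filter drawer low in the right half of the front: how far it is open in m; 0 is fully home, starts 0.03 to 0.07 open, slides out along the unit's -x. Moves with about 2 N of friction; between 11 and 5 mm before home a sprung detent resists, and about 10 N takes it past; then it is drawn in against a rigid stop. Let go before that, it springs back to about 11 mm.
- drawer_face (a point): Centre of the drawer's flat front, on its outer surface, 70 mm above the table (moves with the drawer). The front is 124 mm wide and spans heights 26 to 100 mm. With the drawer home this point lies at x -130, y -65 mm in the extractor's frame. The white pleated filter is fixed in the drawer.
- shutter: Flat steel shutter, 52 mm wide, between two rails 10 mm high on the left half of the deck, with an upright black grip block. Slides along the extractor's x; pulled to -x it opens, up to 80 mm; a spring draws it home (3 N at home, 0.6 N more per 10 mm). Origin on the deck under the block's middle, at home x -10, y +75 mm in the extractor's frame; axes as the extractor's.
- shutter_grip (a point): Point to grip: centre of the upright grip block, 40 mm above the deck (150 mm above the table). The block is 16 mm along the pull, 36 mm across it, its top 55 mm and its foot 7 mm above the deck.
- pointer_tip (a point): Tip of the small black pointer bar (5 mm wide) that sticks out sideways from the grip block's foot over the left rail, level with the block's middle: 41 mm to the extractor's +y of shutter_grip, at the same x; 13.5 mm above the deck. Moves with the shutter.
- mark (a point): Inner end of the marker, an upright dark steel tab 5 mm wide (along the pull), 24 mm long and 16 mm high beside the left rail, 13.5 mm above the deck and 2 mm to the extractor's +y of the pointer tip's path. It sits 30 to 65 mm towards the extractor's -x from where the pointer is at home. The clip is stiff on the rail, but could be shoved with about 8 N.
- spray_can: Bystander: upright spray can, 52 mm across, 160 mm tall; origin at the centre of its underside.
- plastic_cup: Bystander: white plastic cup, 70 mm across the rim, 70 mm tall; origin at the centre of its underside.
- wire_spool: Bystander: spool of copper wire standing on its flange, 64 mm across, 44 mm tall; origin at the centre of its underside.

How it is judged:
By the outcome, as a careful person would: the job done as asked, in the order asked, and still so for the second after the job is handed in, while the arm keeps its last pose, push and grip.
It also fails if it takes over 45 s, if anything falls off the work surface, if the arm or the gripper's body presses on something with over 40 N, if the wrist force passes 120 N, or if a joint passes its speed limit or range.

## Working session

There is one attempt and no reset: what is moved stays moved. The work goes in short steps, Python scripts to look and compute and a tool call to move; the robot and the scene stay as the last step left them, time stands still between calls to the robot, and variables do not carry over. Pictures are saved under pics/ and viewed, at most 10 in all, crops included, and the job is handed in when it is done.

Besides the shell and the picture viewer there is one more tool, called after "Emit:" as name(argument=value, ...) on one line, values as JSON. carry_out: Moves the arm, as the interface text tells. Its arguments: {"type":"object","properties":{"plan":{"type":"array"}},"required":["plan"]}

```bash
mkdir -p pics
cat > h.py <<'E'
import numpy as np, cv2
from rig import telemetry, cams, job, r
from scipy.spatial.transform import Rotation as R
def rot(q): return R.from_quat([q[1],q[2],q[3],q[0]]).as_matrix()
def cam(n):
    c=cams.read_camera(n); c['K']=np.array([[c['fx'],0,c['cx']],[0,c['fy'],c['cy']],[0,0,1.]])
    c['D']=np.array(c['distortion']); c['Rm']=rot(c['orientation']); c['o']=np.array(c['origin']); return c
def rays(c,uv):
    p=cv2.undistortPoints(np.float64(uv).reshape(-1,1,2),c['K'],c['D']).reshape(-1,2)
    return np.c_[p[:,0],-p[:,1],-np.ones(len(p))]
def plane(c,uv,z):
    d=rays(c,uv)@c['Rm'].T; return c['o']+d*((z-c['o'][2])/d[:,2])[:,None]
def cloud(c):
    v,u=np.nonzero(c['range_z']>0); d=rays(c,np.c_[u,v])*c['range_z'][v,u][:,None]
    return u,v,d@c['Rm'].T+c['o']
def proj(c,P):
    q=(np.atleast_2d(P)-c['o'])@c['Rm']*[1,-1,-1]
    return cv2.projectPoints(q,np.zeros(3),np.zeros(3),c['K'],c['D'])[0].reshape(-1,2)
def save(c,n): cv2.imwrite('pics/'+n,c['frame'][:,:,::-1])
E
python3 - <<'E'
from h import *
for n in('top','side'):
    c=cam(n); save(c,n+'1.png'); print(n,c['o'],c['Rm'].round(2).tolist(),c['fx'],c['D'])
s=telemetry.get_state(); print(s['position'],s['tool_rot'],s['width'],r.grasp_offset,rot(s['tool_rot']).round(3))
E
```

```text
top [ 0.42129074 -0.02172669  1.06966099] [[-0.03, 0.99, -0.14], [-1.0, -0.03, -0.0], [-0.01, 0.14, 0.99]] 401.03515495736787 [-0.00354399  0.          0.          0.          0.        ]
side [-0.23205815 -0.91514735  0.82019535] [[0.76, 0.35, -0.55], [-0.65, 0.38, -0.65], [-0.02, 0.85, 0.52]] 517.7883569989941 [-0.09235735  0.          0.          0.          0.        ]
[0.21151629 0.61400536 0.2135188 ] [-2.39911974e-04  1.65134488e-01  9.86270602e-01 -9.17864269e-04] 0.09471684638206518 0.0188 [[-0.945  0.326 -0.001]
 [ 0.326  0.945 -0.002]
 [ 0.    -0.002 -1.   ]]
```

View pics/top1.png

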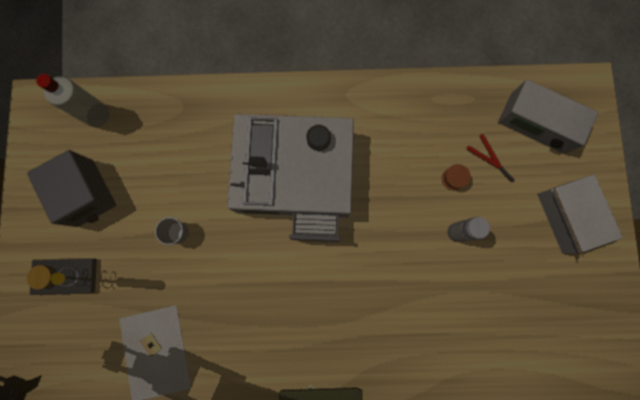

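View pics/side1.png

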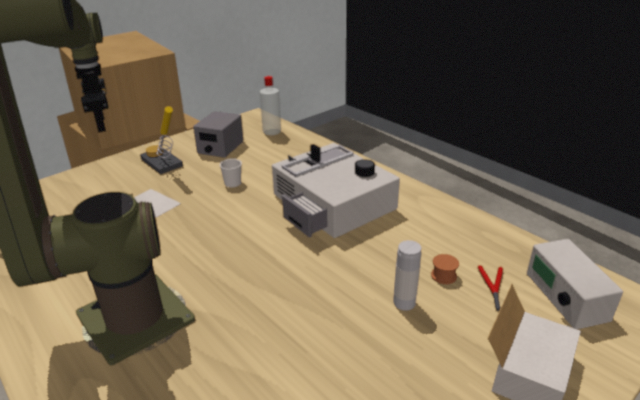

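The top view shows the extractor (cols 230–353, rows 115–215), the drawer open at (316,228), the pointer at about (247,163) and the marker at about (237,184). The cup (171,232), can (470,230) and spool (457,178) are well clear.

Run:
```python
from h import *
c=cam('top'); u,v,P=cloud(c)
m=(u>222)&(u<362)&(v>105)&(v<222)
d=m&(abs(P[:,2]-.11)<.006)
print('deck z',np.median(P[d,2]),d.sum())
img=np.zeros((400,640),np.uint8); img[v[d],u[d]]=255
img=cv2.morphologyEx(img,cv2.MORPH_CLOSE,np.ones((9,9)))
cn=max(cv2.findContours(img,0,2)[0],key=cv2.contourArea).reshape(-1,2)
W=plane(c,cn,.11)[:,:2]
rc=cv2.minAreaRect(np.float32(W)); print(rc)
# brightness-based
g=cv2.cvtColor(c['frame'],cv2.COLOR_RGB2HSV); w=((g[...,1]<60)&(g[...,2]>70)).astype(np.uint8)*255
w[:105]=0;w[216:]=0;w[:,:222]=0;w[:,362:]=0
w=cv2.morphologyEx(w,cv2.MORPH_CLOSE,np.ones((15,15)))
cn=max(cv2.findContours(w,0,2)[0],key=cv2.contourArea).reshape(-1,2)
print(cv2.minAreaRect(np.float32(plane(c,cn,.11)[:,:2])))
m=(u>285)&(u<345)&(v>216)&(v<250)&(P[:,2]>.05)
print('drawer', P[m].min(0),P[m].max(0)); 
f=m&(P[:,2]>.085); print(cv2.minAreaRect(np.float32(P[f][:,:2])))
m=(u>235)&(u<275)&(v>145)&(v<180)&(P[:,2]>.14); print('block',np.median(P[m],0),m.sum(),P[m].max(0),P[m].min(0))
cv2.imwrite('pics/crop.png',cv2.resize(c['frame'][105:250,222:362,::-1],None,fx=4,fy=4,interpolation=cv2.INTER_CUBIC))
s=cam('side'); cv2.imwrite('pics/crops.png',cv2.resize(s['frame'][130:245,260:405,::-1],None,fx=5,fy=5,interpolation=cv2.INTER_CUBIC))
```

```text
deck z 0.11132236635489923 9367
((0.6605356931686401, 0.05449068546295166), (0.29916146397590637, 0.2398834228515625), 86.1377182006836)
((0.6550742387771606, 0.05503582954406738), (0.2983190417289734, 0.248663067817688), 86.13697052001953)
drawer [ 0.46747367 -0.05991036  0.05039141] [0.53013611 0.06315647 0.10640951]
((0.49833402037620544, 0.0007682144641876221), (0.12331238389015198, 0.05682116374373436), 87.50567626953125)
block [0.65366968 0.12869204 0.16479096] 146 [0.66449702 0.14768907 0.17128563] [0.64740216 0.11181724 0.14004131]
```

View pics/crop.png

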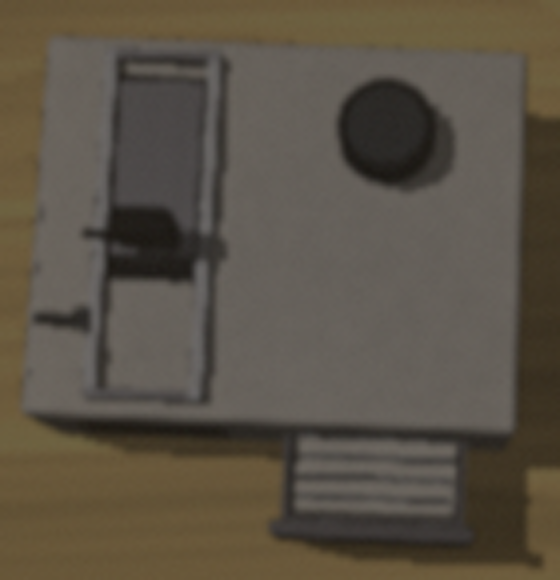

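View pics/crops.png

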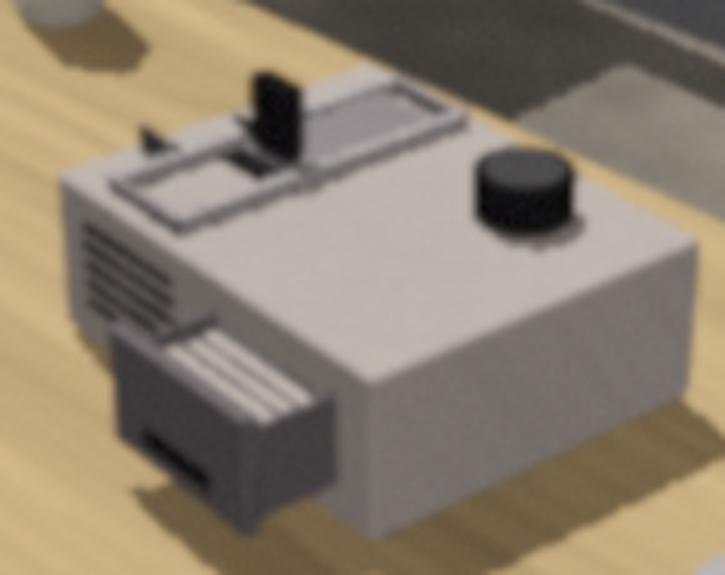

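The crops agree with the measurements. The marker tab's inner end is at about (244,185) and the pointer tip at about (243,163) in the top image. Next I'll move towards the drawer front with the fingers shut and the closing axis along the pull.

Emit:
carry_out(plan=[-1, -1, -1, 0, 0.83, -1, -1, -1, 0, 0.83, -1, -1, -1, 0, 0.83, -1, -1, -1, 0, 0.83, -1, -1, -1, 0, 0.83, -1, -1, -1, 0, 0.83, -1, -1, -1, 0, 0.83, -1, -1, -1, 0, 0.83, -1, -1, -1, 0, 0.83])

```text
time_s: 1.32
position: [0.3356, 0.3603, 0.2145]
tool_rot: [-0.0, 0.729, 0.685, -0.0]
contact_force: [0.5, 0.1, 0.1]
width: 0.0103
grip_force: 0.0
```

```bash
cat > loc.py <<'E'
from h import *
C=np.array([.6605,.0545]); a=np.deg2rad(-3.86); Re=np.array([[np.cos(a),-np.sin(a)],[np.sin(a),np.cos(a)]])
def st():
    s=telemetry.get_state(); T=rot(s['tool_rot']); p=np.array(s['position'])
    print('t',s['time_s'],'local',((p[:2]-C)@Re).round(4),'z',p[2].round(4),'yawY',np.rad2deg(np.arctan2(T[1,1],T[0,1])).round(2),'w',s['width'],'F',np.round(s['contact_force'],1))
    return s,T,p
def to(lx,ly,z):
    s,T,p=st(); d=np.r_[C+Re@[lx,ly],z]-p; print('shift share',(T.T@d/.2).round(3))
E
python3 -c "
from loc import *
to(-.23,-.065,.065)"
```

```text
t 1.325 local [-0.3448  0.2832] z 0.2145 yawY -3.56 w 0.010250902803444003 F [0.5 0.1 0.1]
shift share [-1.744  0.565  0.748]
```

Emit:
carry_out(plan=[-1, -1, 0.56, 0, 0, -1, -1, 0.56, 0, 0, -1, -1, 0.56, 0, 0, -1, -1, 0.56, 0, 0, -1, -1, 0.56, 0, 0])

```text
time_s: 1.95
position: [0.4353, 0.1516, 0.2147]
tool_rot: [0.0, 0.731, 0.683, -0.0]
contact_force: [-0.4, 0.8, 0.5]
width: 0.0005
grip_force: 0.0
```

Emit:
carry_out(plan=[-1, -0.745, 0, 0, 0, -1, -0.745, 0, 0, 0, -1, -0.745, 0, 0, 0, -1, -0.745, 0, 0.75, 0, -1, -0.745, 0, 0.75, 0, -1, -0.745, 0, 0.75, 0, -1, -0.745, 0, 0.75, 0])

```text
time_s: 2.82
position: [0.4227, 0.006, 0.0622]
tool_rot: [-0.002, 0.729, 0.685, -0.002]
contact_force: [0.0, 0.8, -0.5]
width: 0.0008
grip_force: 0.0
```

```bash
python3 -c "
from loc import *
to(-.142,-.065,.065)"
```

```text
t 2.825 local [-0.234  -0.0644] z 0.0622 yawY -3.57 w 0.0007646374996679607 F [ 0.   0.8 -0.5]
shift share [-0.005  0.46  -0.016]
```

Emit:
carry_out(plan=[-1, 0, 0.06, 0, 0, -1, 0, 0.12, 0, 0, -1, 0, 0.17, 0, 0, -1, 0, 0.21, 0, 0, -1, 0, 0.25, 0, 0, -1, 0, 0.29, 0, 0, -1, 0, 0.33, 0, 0, -1, 0, 0.36, 0, 0, -1, 0, 0.38, 0, 0, -1, 0, 0.38, 0, 0])

```text
time_s: 4.08
position: [0.5012, -0.0002, 0.0646]
tool_rot: [0.0, 0.73, 0.684, 0.0]
contact_force: [-0.2, 0.0, 0.3]
width: 0.0002
grip_force: 0.0
```

```bash
python3 -c "
from loc import *
to(-.142,-.065,.065)"
```

```text
t 4.075 local [-0.1552 -0.0653] z 0.0646 yawY -3.72 w 0.00022342539110107605 F [-0.2  0.   0.3]
shift share [ 0.001  0.066 -0.002]
```

Emit:
carry_out(plan=[-1, 0, 0.01, 0, 0, -1, 0, 0.02, 0, 0, -1, 0, 0.03, 0, 0, -1, 0, 0.04, 0, 0, -1, 0, 0.05, 0, 0, -1, 0, 0.06, 0, 0, -1, 0, 0.06, 0, 0])

```text
time_s: 4.95
position: [0.5106, -0.0008, 0.0644]
tool_rot: [-0.002, 0.73, 0.684, -0.002]
contact_force: [-10.2, -0.3, 6.3]
width: 0.0006
grip_force: 5.4
```

Run:
```python
from loc import *
to(-.142,-.065,.065)
c=cam('top'); cv2.imwrite('pics/c2.png',cv2.resize(c['frame'][105:250,222:362,::-1],None,fx=4,fy=4,interpolation=cv2.INTER_CUBIC))
```

```text
t 4.95 local [-0.1458 -0.0652] z 0.0644 yawY -3.7 w 0.000550401513928779 F [-10.2  -0.3   6.3]
shift share [ 0.001  0.019 -0.003]
```

View pics/c2.png

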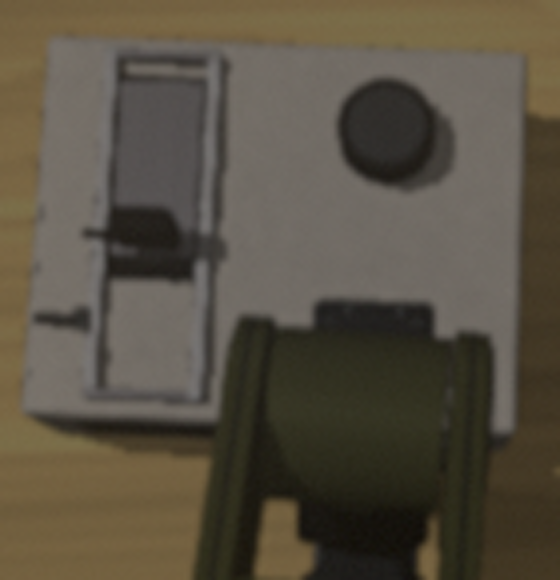

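The arm hides the drawer in this view; 10 N at the wrist matches the detent. I'll keep pushing in small steps.

Emit:
carry_out(plan=[-1, 0, 0.01, 0, 0, -1, 0, 0.02, 0, 0, -1, 0, 0.03, 0, 0, -1, 0, 0.03, 0, 0])

```text
time_s: 5.5
position: [0.5183, -0.0013, 0.0645]
tool_rot: [-0.0, 0.73, 0.684, -0.0]
contact_force: [-4.0, -0.4, 1.9]
width: 0.0005
grip_force: 2.4
```

```bash
python3 -c "
from loc import *
to(-.142,-.065,.065)"
```

```text
t 5.5 local [-0.1381 -0.0652] z 0.0645 yawY -3.71 w 0.0004676058499231483 F [-4.  -0.4  1.9]
shift share [ 0.001 -0.019 -0.002]
```

Past the detent peak; a bit further to reach the rigid stop.

Emit:
carry_out(plan=[-1, 0, 0.01, 0, 0, -1, 0, 0.02, 0, 0, -1, 0, 0.02, 0, 0])

```text
time_s: 5.88
position: [0.5182, -0.0013, 0.0645]
tool_rot: [-0.004, 0.729, 0.684, -0.004]
contact_force: [-20.8, 0.2, 14.7]
width: 0.0002
grip_force: 11.4
```

```bash
python3 -c "
from loc import *
to(-.142,-.065,.065)"
```

```text
t 5.875 local [-0.1383 -0.0652] z 0.0645 yawY -3.69 w 0.00015956911115557306 F [-20.8   0.2  14.7]
shift share [ 0.001 -0.019 -0.002]
```

Rigid stop: no further travel, and force is up to 21 N. Back off and rise.

Emit:
carry_out(plan=[-1, 0, -0.05, 0, 0, -1, 0, -0.3, 0, 0, -1, 0, -0.35, -0.1, 0, 1, 0, -0.35, -0.4, 0, 1, 0, -0.35, -0.7, 0, 1, 0, -0.35, -0.9, 0, 1, 0, -0.35, -0.9, 0])

```text
time_s: 6.75
position: [0.4557, 0.0027, 0.2498]
tool_rot: [0.004, 0.73, 0.684, 0.004]
contact_force: [-0.1, 0.2, -0.1]
width: 0.0349
grip_force: 0.0
```

Run:
```python
from loc import *
to(-.01,.075,.26)
c=cam('side'); cv2.imwrite('pics/s2.png',cv2.resize(c['frame'][130:245,260:405,::-1],None,fx=4,fy=4,interpolation=cv2.INTER_CUBIC))
```

```text
t 6.75 local [-0.2008 -0.0655] z 0.2498 yawY -3.71 w 0.03490051110855532 F [-0.1  0.2 -0.1]
shift share [ 0.7    0.956 -0.041]
```

View pics/s2.png

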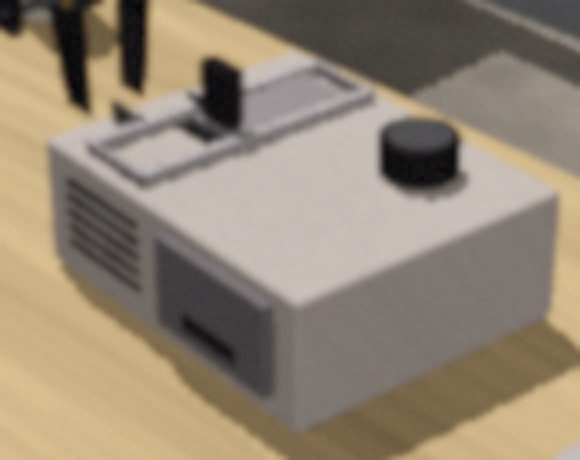

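The drawer now sits flush and stays home with the arm withdrawn. Now a careful measurement of pointer and marker before the arm covers them.

Run:
```python
from loc import *
fs=[cam('top') for _ in range(4)]; c=fs[0]
g=np.mean([cv2.cvtColor(f['frame'],cv2.COLOR_RGB2GRAY) for f in fs],0)
np.set_printoptions(linewidth=200)
print(g[155:190,228:252].astype(int))
def L(P): return ((P[:,:2]-C)@Re*1000).round(1)
def cen(r0,r1,cols,th):
    out=[]
    for u in cols:
        p=g[r0:r1,u]; w=np.clip(th-p,0,None); out.append((u,(w*np.arange(r0,r1)).sum()/max(w.sum(),1e-6)) if w.sum()>8 else (u,-1))
    return np.array(out)
m=cen(178,191,range(232,241),75); print(m.round(1).tolist(), L(plane(c,m,.118)))
t=cen(157,168,range(241,249),75); print(t.round(1).tolist(), L(plane(c,t,.1235)))
s=cam('side'); cv2.imwrite('pics/s3.png',cv2.resize(s['frame'][140:190,275:340,::-1],None,fx=12,fy=12,interpolation=cv2.INTER_CUBIC))
b=np.array([[-.01,.116,.1235],[-.01,.075,.165]])
for h in b:
    w=np.r_[C+Re@h[:2],h[2]]; print('proj tip/top',proj(c,w),proj(s,w))
```

```text
[[106 107 107 108 109 112 113 112 111 111 110 111 112 111 111 111 107  99  97 106 100  71  63  74]
 [108 108 107 104 102 108 112 112 111 111 110 112 111 111 111 112 109 105 105 109 100  69  52  58]
 [108 108 107 101  96 105 112 112 112 111 111 111 111 111 112 111 109 107 109 111  96  63  39  40]
 [106 105 104  97  93 105 112 112 111 112 110 110 111 111 112 111 108 105 110 108  89  56  34  32]
 [103 100  97  96  95 106 112 112 111 112 111 111 111 112 112 112 110 108 111 105  83  52  34  33]
 [ 99  96  95  99 103 109 113 112 111 112 111 111 112 112 112 110 109 111 113 104  80  50  34  34]
 [100  99  99 106 110 112 112 112 112 112 112 111 112 110 106  98  97 103 105  96  73  45  33  33]
 [103 102 103 109 113 114 113 113 113 112 112 112 112 108  93  75  71  75  78  72  56  38  31  32]
 [105 104 104 109 113 113 113 113 112 111 111 112 111 105  86  63  54  56  55  48  39  32  31  31]
 [105 103 104 110 114 113 113 112 112 112 111 112 112 108  97  83  78  78  74  60  42  34  35  33]
 [105 104 104 110 114 113 112 112 112 112 112 112 112 112 108 103 103 103 100  85  58  44  49  46]
 [104 104 1
[... 2340 characters left out ...]
 82  63  77 102 110 111]]
[[232.0, 184.2], [233.0, 184.3], [234.0, 184.3], [235.0, 184.5], [236.0, 184.7], [237.0, 184.8], [238.0, 184.8], [239.0, 184.8], [240.0, 184.6]] [[-61.9 139. ]
 [-62.  136.6]
 [-62.  134.1]
 [-62.3 131.7]
 [-62.9 129.2]
 [-62.9 126.8]
 [-62.8 124.4]
 [-62.8 122. ]
 [-62.2 119.6]]
[[241.0, -1.0], [242.0, -1.0], [243.0, 163.0], [244.0, 162.9], [245.0, 163.0], [246.0, 163.0], [247.0, 163.3], [248.0, 163.8]] [[422.4 149.8]
 [422.5 147.2]
 [ -9.9 114.8]
 [ -9.4 112.4]
 [ -9.7 109.9]
 [ -9.7 107.5]
 [-10.2 105.1]
 [-11.3 102.5]]
proj tip/top [[242.49713987 163.03678756]] [[305.70279489 153.66193551]]
proj tip/top [[256.49429092 159.42787906]] [[313.60051917 145.75336085]]
```

View pics/s3.png

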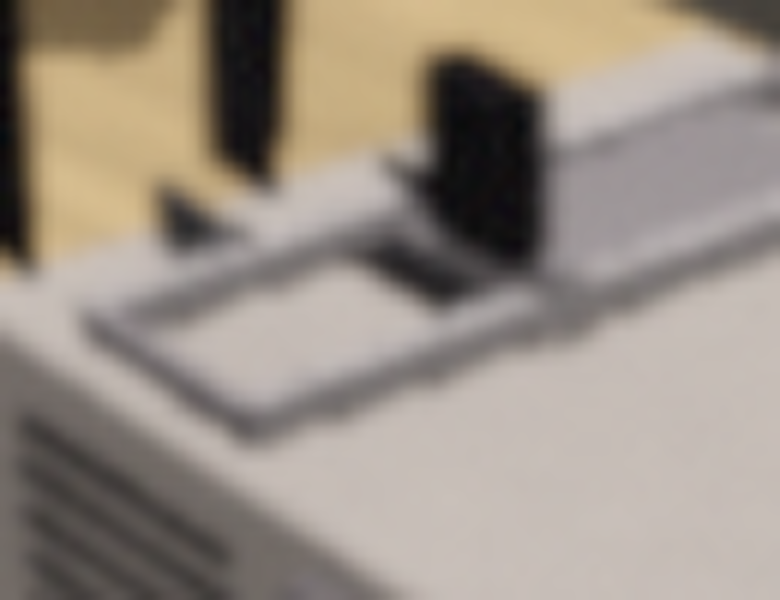

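The side view shows the block at (300,152) and the marker at (290,158). From the top view the marker is at local x ≈ −62 mm and the pointer at ≈ −10 mm, so the pull is about 52 mm. Next I'll move over the block.

Emit:
carry_out(plan=[1, 0.7, 0.955, 0, 0, 1, 0.7, 0.955, 0, 0, 1, 0.7, 0.955, 0, 0, 1, 0.7, 0.955, 0, 0, 1, 0.7, 0.955, 0, 0, 1, 0.7, 0.955, 0, 0])

```text
time_s: 7.8
position: [0.6516, 0.13, 0.2432]
tool_rot: [-0.001, 0.73, 0.684, -0.001]
contact_force: [-0.8, 0.3, 0.7]
width: 0.0951
grip_force: 0.0
```

```bash
python3 -c "
from loc import *
to(-.01,.075,.132)"
```

```text
t 7.8 local [-0.0139  0.0748] z 0.2432 yawY -3.7 w 0.09513581722924744 F [-0.8  0.3  0.7]
shift share [0.002 0.021 0.556]
```

Emit:
carry_out(plan=[1, 0, 0.015, 0.2, 0, 1, 0, 0.015, 0.4, 0, 1, 0, 0.015, 0.5, 0, 1, 0, 0.015, 0.5, 0, 1, 0, 0.015, 0.5, 0])

```text
time_s: 8.43
position: [0.6564, 0.13, 0.147]
tool_rot: [0.001, 0.73, 0.684, 0.001]
contact_force: [-0.7, -0.7, 0.4]
width: 0.0952
grip_force: 0.0
```

```bash
python3 -c "
from loc import *
to(-.01,.075,.132)"
```

```text
t 8.425 local [-0.0091  0.075 ] z 0.147 yawY -3.73 w 0.09524520344543934 F [-0.7 -0.7  0.4]
shift share [-0.    -0.005  0.075]
```

Lower 14 mm more, then close.

Emit:
carry_out(plan=[1, 0, 0, 0.07, 0, 1, 0, 0, 0.07, 0, -1, 0, 0, 0.07, 0, -1, 0, 0, 0.07, 0, -1, 0, 0, 0.07, 0, -1, 0, 0, 0.07, 0, -1, 0, 0, 0.07, 0, -1, 0, 0, 0.07, 0, -1, 0, 0, 0.07, 0, -1, 0, 0, 0.07, 0, -1, 0, 0, 0.07, 0, -1, 0, 0, 0.07, 0])

```text
time_s: 9.93
position: [0.656, 0.1301, 0.1306]
tool_rot: [0.0, 0.73, 0.684, 0.0]
contact_force: [3.8, 0.2, -1.4]
width: 0.016
grip_force: 30.0
```

```bash
python3 -c "
from loc import *
to(-.062,.075,.132)"
```

```text
t 9.925 local [-0.0096  0.0751] z 0.1306 yawY -3.73 w 0.0160367734299944 F [ 3.8  0.2 -1.4]
shift share [-0.    -0.262 -0.007]
```

Emit:
carry_out(plan=[-1, 0, -0.03, 0, 0, -1, 0, -0.06, 0, 0, -1, 0, -0.1, 0, 0, -1, 0, -0.14, 0, 0, -1, 0, -0.18, 0, 0, -1, 0, -0.21, 0, 0, -1, 0, -0.24, 0, 0, -1, 0, -0.255, 0, 0, -1, 0, -0.255, 0, 0, -1, 0, -0.255, 0, 0])

```text
time_s: 11.18
position: [0.6045, 0.1336, 0.1307]
tool_rot: [0.0, 0.73, 0.684, 0.001]
contact_force: [6.0, 0.4, -4.0]
width: 0.0156
grip_force: 30.0
```

Run:
```python
from loc import *
to(-.062,.075,.132)
c=cam('top'); s=cam('side')
a=cv2.resize(c['frame'][150:205,222:290,::-1],(680,550),interpolation=cv2.INTER_CUBIC)
cv2.imwrite('pics/t4.png',a)
cv2.imwrite('pics/s4.png',cv2.resize(s['frame'][135:185,265:330,::-1],None,fx=12,fy=12,interpolation=cv2.INTER_CUBIC))
```

```text
t 11.175 local [-0.0612  0.0751] z 0.1307 yawY -3.71 w 0.015619820978673905 F [ 6.   0.4 -4. ]
shift share [-0.001 -0.004 -0.007]
```

View pics/t4.png

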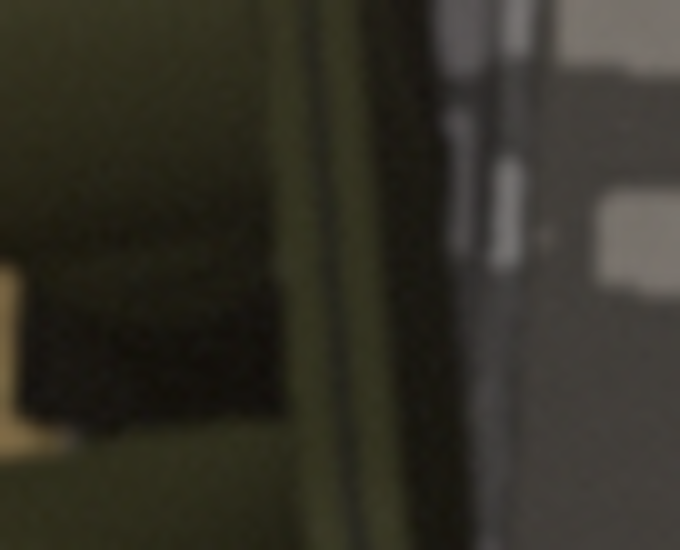

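View pics/s4.png

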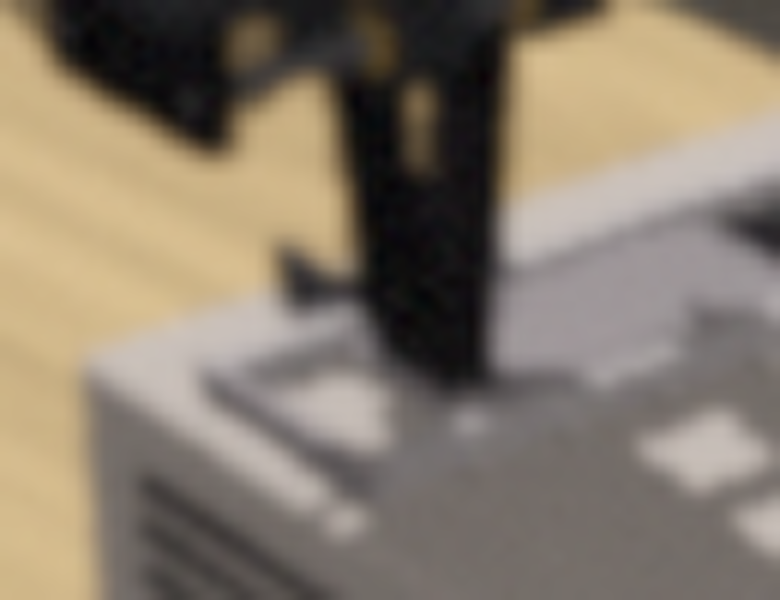

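The top view is blocked by the wrist. The side view still shows the marker at (289–293,155–160), with the pointer meeting it, so I'll cross-check the marker position numerically in that view.

Run:
```python
from loc import *
s=cam('side'); g=cv2.cvtColor(s['frame'],cv2.COLOR_RGB2GRAY)
np.set_printoptions(linewidth=200)
print(np.arange(284,298)); print(np.c_[np.arange(150,164),g[150:164,284:298]])
for mx in(-.060,-.062,-.064):
    for y,z in((.142,.126),(.118,.126),(.118,.11)):
        for dx in(-.0025,.0025):
            print(mx,y,z,dx,proj(s,np.r_[C+Re@[mx+dx,y],z]).round(1))
# calibrate: front-left deck corner
print('corner FL',proj(s,np.r_[C+Re@[-.12,.15],.11]))
```

```text
[284 285 286 287 288 289 290 291 292 293 294 295 296 297]
[[150 181 183 185 185 186 186 184 181 165 124  63  18   5   9]
 [151 180 182 182 184 186 186 186 185 176 139  76  19  15  14]
 [152 179 179 181 182 182 184 185 186 178 146  81  25  13  10]
 [153 178 179 179 178 178 179 180 183 178 148  90  35  17  14]
 [154 182 179 177 171 164 166 174 179 176 150  97  40  15  11]
 [155 186 184 178 158 134 135 151 167 169 148  98  42  18  14]
 [156 191 188 181 153 107  92 113 141 157 144 101  49  15  15]
 [157 192 191 185 157 105  65  73 100 124 125  94  47  16  18]
 [158 190 191 187 162 112  63  50  60  74  77  62  32  16  13]
 [159 187 191 188 167 125  73  52  60  66  67  56  31  17  15]
 [160 190 191 191 178 146 104  88 100 106 113  97  56  22  14]
 [161 193 194 192 186 171 146 138 145 146 143 122  81  36  14]
 [162 194 193 191 189 182 169 164 161 155 140 124  99  58  26]
 [163 191 188 186 179 171 162 149 139 131 121 124 110  77  35]]
-0.06 0.142 0.126 -0.0025 [[286.5 154.9]]
-0.06 0.142 0.126 0.0025 [[287.8 154.4]]
-0.06 0.118 0.126 -0.0025 [[291.  157.7]]
-0.06 0.118 0.126 0.0025 [[292.4 157.2]]
-0.06 0.118 0.11 -0.0025 [[291.3 162.5]]
-0.06 0.118 0.11 0.0025 [[292.6 162. ]]
-0.062 0.142 0.126 -0.0025 [[285.9 155.1]]
-0.062 0.142 0.126 0.0025 [[287.3 154.6]]
-0.062 0.118 0.126 -0.0025 [[290.5 157.9]]
-0.062 0.118 0.126 0.0025 [[291.9 157.4]]
-0.062 0.118 0.11 -0.0025 [[290.7 162.7]]
-0.062 0.118 0.11 0.0025 [[292.1 162.2]]
-0.064 0.142 0.126 -0.0025 [[285.4 155.3]]
-0.064 0.142 0.126 0.0025 [[286.7 154.8]]
-0.064 0.118 0.126 -0.0025 [[289.9 158.1]]
-0.064 0.118 0.126 0.0025 [[291.3 157.6]]
-0.064 0.118 0.11 -0.0025 [[290.2 162.9]]
-0.064 0.118 0.11 0.0025 [[291.5 162.4]]
corner FL [[269.23595656 164.3245127 ]]
```

Both views put the marker at local x ≈ −62 ±1 mm, and the pointer is now at about −61.3. I'll trim 0.6 mm and hold.

Emit:
carry_out(plan=[-1, 0, -0.003, 0, 0, -1, 0, -0.003, 0, 0, -1, 0, -0.003, 0, 0, -1, 0, -0.003, 0, 0])

```text
time_s: 11.82
position: [0.604, 0.1336, 0.1306]
tool_rot: [0.0, 0.73, 0.684, 0.001]
contact_force: [6.2, 0.8, -3.9]
width: 0.0159
grip_force: 30.0
```

Run:
```python
from loc import *
s,T,p=st(); print(s['grip_force'])
c=cam('side'); g=cv2.cvtColor(c['frame'],cv2.COLOR_RGB2GRAY); print(g[155:161,286:296])
print(job.sign_off())
```

```text
t 11.825 local [-0.0617  0.0751] z 0.1306 yawY -3.71 w 0.015897842038022622 F [ 6.2  0.8 -3.9]
29.99726951122284
[[178 159 133 134 150 166 170 145  94  40]
 [180 152 107  90 111 141 156 138  93  40]
 [184 156 105  63  73 100 121 116  80  37]
 [187 162 111  64  50  59  73  71  52  27]
 [187 167 124  72  53  57  56  49  37  19]
 [190 177 146 105  89  97  96  81  61  37]]
the job is handed in; nothing more can be done
None
```

The filter drawer is seated past its detent against its stop, and I handed the job in with the gripper still holding the shutter, its pointer level with the marker to about 1 mm by measurement (the wrist hid the final pointer position from the top camera); the marker, can, cup and spool were not touched.

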